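# Fit the selector shaft and index the shift drum to third gear

## Robot

A 6-joint arm with a two-finger parallel gripper is mounted at the origin on the work surface. World frame = base frame: x ahead of the robot, y to its left, z up, the work surface at z = 0. Lengths are in m, angles in rad, forces in N, time in s.
With the tool pointing down it reaches from about 0.35 to 1 m from the base axis. Payload 7.1 kg.
Tool frame: the origin (TCP) lies on the centre line of the jaws, within the pads' length; the fingertips stand 14 mm ahead of it and the grasp point (between the pads) lies 5 mm behind it (r.finger_overhang is the distance from the TCP to the fingertips, in m); z points along the fingers, y is the line along which they close (so a half turn about z gives the same grasp; the last joint's range is limited). The gripper opens to 85 mm and grips with 20 to 120 N. Pads are 22 mm wide; open, the fingers measure 114 mm over their backs; the gripper's body (76 mm by 85 mm) begins 54 mm behind the grasp point. The pads swing forward as they close: fully open they stand 13 mm farther back than shut.
Start: joints at [1.302, 0.423, 1.63, -0, 1.089, -0.019], TCP at [0.154, 0.606, 0.245] pointing down, gripper open.
Joint ranges: [-3, 3], [-0.9, 2.11], [0.09, 2.58], [-1.31, 4.45], [0.11, 2.69], [-2.54, 2.54]. Speed limits (rad/s): [2.39, 2.39, 3.01, 3.14, 3.14, 3.14].

## Interface

Orientations are given as [roll, pitch, yaw] about the fixed x, y, z axes, in that order (R = Rz(yaw) Ry(pitch) Rx(roll)).
In Python, from cell import r gives the robot as it stands.
- The arm moves only by the tool move_arm, never from a script. Its argument "commands" is one flat list of numbers, 7 for each row, row after row: the opening, from 0 (shut) to 1 (fully open), then the shift along the world's x, y, z in cm, then the turn, a rotation vector about the world's x, y, z in rad. A call has 1 to 20 rows; each row is the pose to reach, as a shift and turn from the pose commanded when the call began; what a row does not reach only later rows make up. A row lasts 1/8 s, in which the tool goes at most 62.5 mm and 10.7 degrees, less where a joint would pass 70% of its speed; a pose out of reach is approached as far as the arm can. A call with a gripper value outside its range is refused whole. The fingers move at their own pace and stop on an object; the grip force is fixed at half the most. Time passes only in rows, so rows that repeat a pose let the fingers close. It gives the time, the measured TCP pose, the force, the opening and the grip force at its end, in the units of the state.
- r.state(): the state, without advancing time (a new reading comes with each control period).
- r.read_camera(name): name is "scene" or "top" or "wrist"; returns a dict with "pixels" (480x640x3 uint8, blue, green, red), "range_z" (480x640 float32, m along the optical axis (not along the pixel's ray), 0 where there is no reading), "fov_y" (degrees; the focal length in pixels is half the picture's height over the tangent of half this angle, whatever the lens; pixels are square), "cx", "cy" (the principal point, pixels), "k1" (the pictures are not rectified: a ray, as slopes to the right and down, at radius r is drawn at 1 + k1 r^2 times it, then the intrinsics apply), "R" (3x3) and "t" (3): a world point X has camera coordinates R X + t. Camera axes: x right, y down, z forward; pixel columns grow to the right and rows downward; lengths in m; the calibration is good to about 2 mm. A picture is of the moment at which its call begins.
- r.job_done(): hands the job in; it is judged then, once.
The state is a dict: "t": time; "joint_positions": joint angles; "dq": joint speeds; "joint_efforts": joint torques, N m; "tcp_pos": TCP position; "ee_rot": TCP orientation; "contact_force": force on the tool from outside, world axes, zero at the start; "moment": the same for the moment, N m; "opening": opening from 0.0 (shut) to 1.0 (fully open); "finger_force": force on a finger pad.
Only numpy, scipy, OpenCV 4.12 (cv2) and the standard library are available. Lean on these libraries where they do the work, as an engineer would, in place of code of your own. Each camera call takes 0.05 s, during which the arm holds its last target. There are 200 camera calls.

## Task

Take the headed selector shaft, the tallest part in the wooden block, and push it down into the bore of the gearbox casing until its head is fully home on the boss. Then turn the bar-shaped index knob of the shift drum clockwise (seen from above) from neutral, counting three clicks to the third stop and not clicking past it, and finish there still gripping the knob and holding it still. Leave the other parts and tools where they are.

Things in the scene. Friction and masses are not known exactly. Their poses are not given: they have to be found in the camera images.
- shaft: Selector shaft, loose, plain steel, 70 g, upright in a hole of the wooden block. Rod 10 mm in diameter, 70 mm long, with a 5 mm tapered nose (6 mm across at the tip), topped by a round head 16 mm in diameter, 20 mm high. Origin: centre of the lower tip; z runs up to the head (underside at z = 70 mm, top at 90 mm). At the start the tip is 15 mm above the bench, the head 85 to 105 mm.
- block: Wooden parts block, fixed, 55 x 150 x 45 mm (x, y, z). Three blind holes 11.2 mm across and 30 mm deep in a row along its y, at y = -50, 0 and +50 mm. Origin: centre of the underside. It holds the selector shaft, a headless dowel and a short bolt; which part is in which hole varies.
- casing: Aluminium gearbox casing half lying on the bench, fixed, flange 130 x 170 mm (x, y). Origin: centre of the underside, z up. A square boss 34 x 34 mm with the bore rises to z = 75 mm at (0, 45) mm. The shift drum turns about the upright axis at (0, -45) mm, on a round housing of radius 62 mm and height 50 mm.
- bore (a point): Centre of the bore's mouth on the flat top of the boss, 75 mm above the bench. Upright hole 12.5 mm across, 75 mm deep. The shaft slides in freely for 55 mm, then meets a snug oil seal that takes about 8 N of push over the last 15 mm and stays where pushed. Fully home: the head's underside lies on the boss, the shaft's tip is 5 mm above the bench.
- knob_grip (a point): Grip point of the index knob, on the drum's upright axis, 105 mm above the bench. Knob: black upright bar 48 mm long, 14 mm thick, 83 to 118 mm above the bench. x along the bar's length, y across its thickness (grip there), z up; turns with the knob; parallel to the casing's axes at joint value 0. Below: a disc with 15 pins and a sprung brass roller, up to 72 mm above the bench.
- index_knob (a joint): Angle of the shift drum and knob, rad, growing clockwise seen from above. Stops every 0.419 rad (24 degrees): neutral 0 (the start, within 0.05), 0.419, 0.838, third stop 1.257, 1.676, 2.094; limits -0.12 and 2.21. Between stops the roller climbs over a pin: some 0.2 to 0.3 Nm resist on leaving a stop, fading to none halfway; then it pulls into the next stop and stays there by itself.
- dowel: Bystander: headless steel dowel 10 mm across, 46 mm long, upright in the block; its top is 61 mm above the bench.
- bolt: Bystander: short bolt 10 mm across with an 18 mm wide, 7 mm thick hexagonal head, 47 mm long, upright in the block; its top is 62 mm above the bench.
- gear: Bystander: dark steel gear lying flat, 82 mm across, 18 mm high at the hub; origin at the centre of its underside.
- bearing: Bystander: steel bearing ring lying flat, 52 mm across, 15 mm high; origin at the centre of its underside.
- tin: Bystander: small closed tin standing up, 60 mm across, 85 mm high; origin at the centre of its underside.
- wrench: Bystander: steel wrench lying flat beyond the casing, 170 mm long along its x axis.
- driver: Bystander: screwdriver lying flat nearer the robot, 200 mm long along its x axis.
Not all that is in view belongs to the job. Leave any green, purple or red look-alike of the shaft alone.

How it is judged:
By the outcome, as a careful person would: the job done as asked, in the order asked, and still so for the second after the job is handed in, while the arm keeps its last pose, push and grip.
It also fails if it takes over 61 s, if anything falls off the work surface, if the arm or the gripper's body presses on something with over 40 N, if the wrist force passes 120 N, or if a joint passes its speed limit or range.

## Working session

There is one attempt and no reset: what is moved stays moved. The work goes in short steps, Python scripts to look and compute and a tool call to move; the robot and the scene stay as the last step left them, time stands still between calls to the robot, and variables do not carry over. Pictures are saved under pics/ and viewed, at most 10 in all, crops included, and the job is handed in when it is done.

Besides the shell and the picture viewer there is one more tool, called after ">>>" as name(argument=value, ...) on one line, values as JSON. move_arm: Moves the arm, as the interface text tells. Its arguments: {"type":"object","properties":{"commands":{"type":"array","items":{"type":"number"}}},"required":["commands"]}

```bash
mkdir -p pics; ls; cat > h.py <<'E'
import numpy as np, cv2
from cell import r
def shot(n,name=None):
    c=r.read_camera(n)
    if name: cv2.imwrite('pics/'+name,c['pixels'])
    c['f']=240/np.tan(np.radians(c['fov_y'])/2); c['R']=np.array(c['R']);c['t']=np.array(c['t'])
    return c
def ray(c,u,v):
    f=c['f'];K=np.array([[f,0,c['cx']],[0,f,c['cy']],[0,0,1.]])
    p=cv2.undistortPoints(np.array([[[u,v]]],float),K,np.array([c['k1'],0,0,0.]))[0,0]
    return -c['R'].T@c['t'], c['R'].T@np.array([p[0],p[1],1])
def onz(c,u,v,z):
    o,d=ray(c,u,v); return o+d*(z-o[2])/d[2]
def cloud(c):
    f=c['f'];K=np.array([[f,0,c['cx']],[0,f,c['cy']],[0,0,1.]])
    v,u=np.mgrid[:480,:640]
    p=cv2.undistortPoints(np.stack([u,v],-1).reshape(-1,1,2).astype(float),K,np.array([c['k1'],0,0,0.])).reshape(480,640,2)
    z=c['range_z']; X=np.dstack([p[...,0]*z,p[...,1]*z,z])
    W=(X-c['t'])@c['R']; W[z==0]=np.nan; return W
E
python3 - <<'E'
from h import *
for n in ('scene','top'):
    c=shot(n,n+'0.png'); np.set_printoptions(precision=3,suppress=True)
    print(n,-c['R'].T@c['t'],c['R'],c['fov_y'],c['k1'])
print(r.state())
E
```

```text
pics
scene [ 1.041 -0.136  0.52 ] [[ 0.385  0.923 -0.022]
 [ 0.576 -0.258 -0.776]
 [-0.721  0.286 -0.631]] 57.130383759980404 -0.10067191901693108
top [0.376 0.053 0.952] [[-0.111 -0.994  0.   ]
 [-0.966  0.108 -0.233]
 [ 0.232 -0.026 -0.972]] 46.18636090212941 -0.11141017996759756
{'t': 0.1, 'joint_positions': array([ 1.302,  0.424,  1.631,  0.   ,  1.089, -0.019]), 'dq': array([-0.002, -0.001, -0.001,  0.001,  0.002,  0.001]), 'joint_efforts': array([  0.   , -55.842, -28.245,   0.   ,   0.003,   0.   ]), 'tcp_pos': array([0.154, 0.605, 0.245]), 'ee_rot': array([-3.14 , -0.   ,  2.892]), 'contact_force': array([-0.127,  0.116,  0.19 ]), 'moment': array([-0.014,  0.027, -0.06 ]), 'finger_force': 0.0, 'opening': 1.002648499772256}
```

View pics/top0.png

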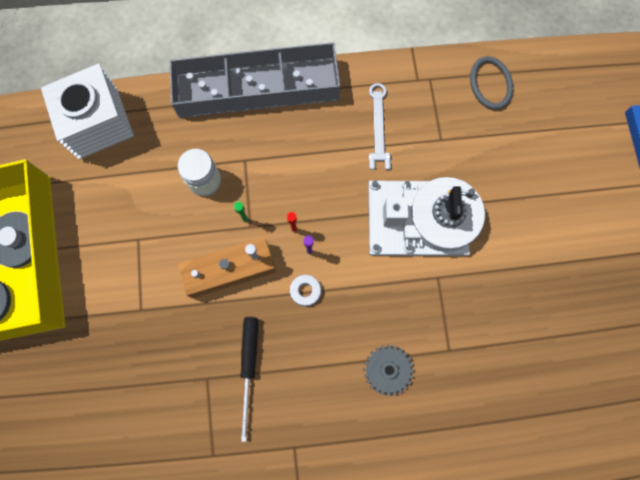

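View pics/scene0.png

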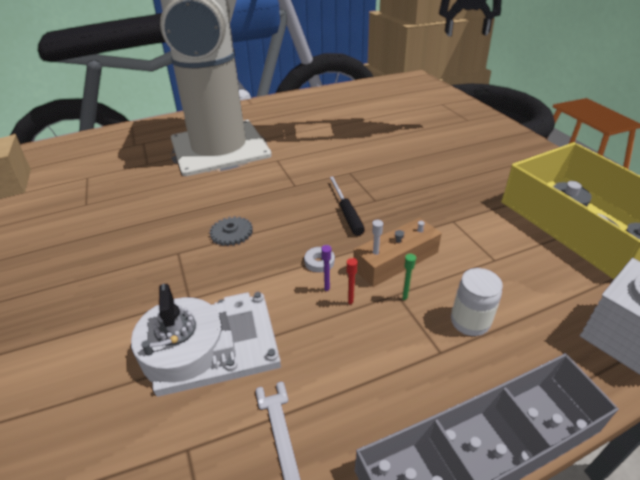

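The top view shows the shaft head at about (251,250), the block at (228,268), the boss and bore at about (397,207), and the black knob at about (455,203). The scene view shows the shaft at (377,228) and the drum at (177,335). Green, red and purple look-alikes stand near the block. Next I'll measure these from the pixels and depth.

```bash
python3 - <<'E'
from h import *
np.set_printoptions(precision=4,suppress=True)
c=shot('top'); W=cloud(c); P=c['pixels']
g=cv2.cvtColor(P,cv2.COLOR_BGR2HSV)
def reg(u0,u1,v0,v1,z0,z1,extra=None):
    m=np.zeros((480,640),bool); m[v0:v1,u0:u1]=1
    m&=(W[...,2]>z0)&(W[...,2]<z1)
    if extra is not None:m&=extra
    q=W[m]; v,u=np.nonzero(m)
    print(len(q), 'mean',q.mean(0),'med',np.median(q,0),'ext',q.min(0),q.max(0),'px',u.mean(),v.mean(),u.min(),u.max(),v.min(),v.max()); return m,q
print('head');reg(235,268,235,268,.09,.12)
print('block');m,q=reg(170,285,230,305,.037,.05)
print(cv2.minAreaRect((q[:,:2]*1000).astype(np.float32)))
print('boss');m,q=reg(370,415,185,230,.068,.082); print(cv2.minAreaRect((q[:,:2]*1000).astype(np.float32)))
print('housing');m,q=reg(405,490,170,255,.045,.055);print(cv2.minEnclosingCircle((q[:,:2]*1000).astype(np.float32)))
print('knob');m,q=reg(430,480,170,230,.105,.13);print(cv2.minAreaRect((q[:,:2]*1000).astype(np.float32)))
pc=cv2.resize(P[170:265,355:495],None,fx=5,fy=5,interpolation=cv2.INTER_CUBIC)
pd=cv2.resize(P[225:300,170:330],(700,328),interpolation=cv2.INTER_CUBIC)
cv2.imwrite('pics/crop1.png',pc)
E
```

```text
head
100 mean [0.5659 0.1462 0.1038] med [0.5656 0.1462 0.1051] ext [0.5591 0.139  0.0911] [0.574  0.1538 0.1096] px 249.97 250.07 245 255 245 256
block
2799 mean [0.5558 0.1967 0.0456] med [0.5552 0.1978 0.0457] ext [0.5163 0.1173 0.0371] [0.5986 0.2746 0.05  ] px 224.4715969989282 266.70739549839226 177 273 237 295
((557.2830810546875, 195.68252563476562), (56.757728576660156, 150.31430053710938), 10.909597396850586)
boss
416 mean [ 0.6155 -0.0924  0.075 ] med [ 0.6151 -0.0921  0.0752] ext [ 0.598  -0.1107  0.0685] [ 0.6347 -0.0738  0.0799] px 396.2980769230769 208.08653846153845 386 407 198 218
((616.07958984375, -93.00433349609375), (34.87855911254883, 34.14932632446289), 83.63074493408203)
housing
2996 mean [ 0.6016 -0.1781  0.0504] med [ 0.5973 -0.1737  0.0504] ext [ 0.544 -0.244  0.045] [ 0.6682 -0.1073  0.055 ] px 446.16555407209614 214.87516688918558 405 484 177 248
((610.9115600585938, -175.8158416748047), 70.04257202148438)
knob
298 mean [ 0.6056 -0.1808  0.117 ] med [ 0.6056 -0.1806  0.1177] ext [ 0.5818 -0.1908  0.1051] [ 0.6303 -0.1732  0.1222] px 456.4161073825503 200.751677852349 451 462 186 217
((605.8984985351562, -181.93316650390625), (14.629770278930664, 48.33810806274414), 85.39596557617188)
```

View pics/crop1.png

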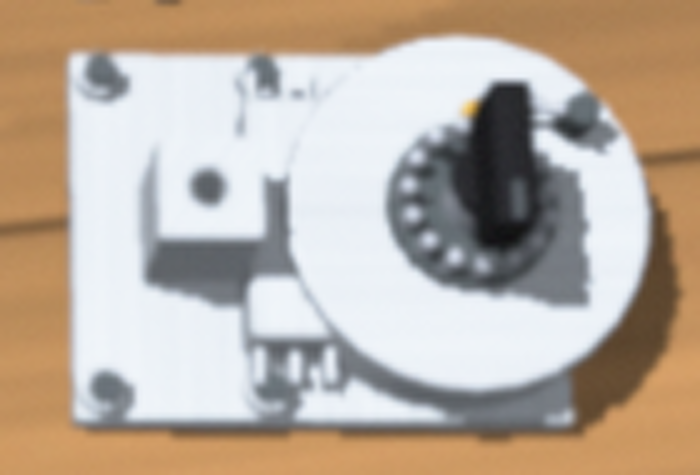

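>>> move_arm(commands=[0.5,41.2,-46,-1,0,0,0,0.5,41.2,-46,-1,0,0,0,0.5,41.2,-46,-1,0,0,0,0.5,41.2,-46,-1,0,0,0,0.5,41.2,-46,-1,0,0,0,0.5,41.2,-46,-1,0,0,0,0.5,41.2,-46,-1,0,0,0,0.5,41.2,-46,-1,0,0,0,0.5,41.2,-46,-1,0,0,0,0.5,41.2,-46,-1,0,0,0,0.5,41.2,-46,-1,0,0,0,0.5,41.2,-46,-1,0,0,0,0.5,41.2,-46,-1,0,0,0])

```text
t: 1.78
tcp_pos: [0.5656, 0.1465, 0.2352]
ee_rot: [-3.141, -0.001, 2.893]
contact_force: [-0.5, -0.3, -0.2]
opening: 0.501
finger_force: 0.0
```

```bash
python3 - <<'E'
from h import *
np.set_printoptions(precision=4,suppress=True)
s=r.state();print(s['t'],s['tcp_pos'],s['ee_rot'],s['opening'],r.finger_overhang,s['joint_positions'])
c=shot('wrist','w1.png'); print(-c['R'].T@c['t'],c['R'])
W=cloud(c); m=(W[...,2]>.098)&(W[...,2]<.112)&(np.hypot(W[...,0]-.566,W[...,1]-.146)<.02)
print(m.sum(), W[m].mean(0),W[m].min(0),W[m].max(0))
v,u=np.nonzero(m); print(u.mean(),v.mean(),u.min(),u.max(),v.min(),v.max(), onz(c,u.mean(),v.mean(),.105))
E
```

```text
1.775 [0.5656 0.1465 0.2352] [-3.1415 -0.0007  2.8931] 0.5007518381346995 0.014 [ 0.233   0.376   1.7301  0.0002  1.0362 -1.0894]
[0.498  0.1642 0.3646] [[ 0.2449  0.9695 -0.0007]
 [ 0.9321 -0.2353  0.2755]
 [ 0.2669 -0.0681 -0.9613]]
529 [0.5681 0.1456 0.1051] [0.5612 0.1377 0.098 ] [0.5764 0.1531 0.1076]
319.8185255198488 235.38563327032136 308 332 222 248 [0.5681 0.1456 0.105 ]
```

View pics/w1.png

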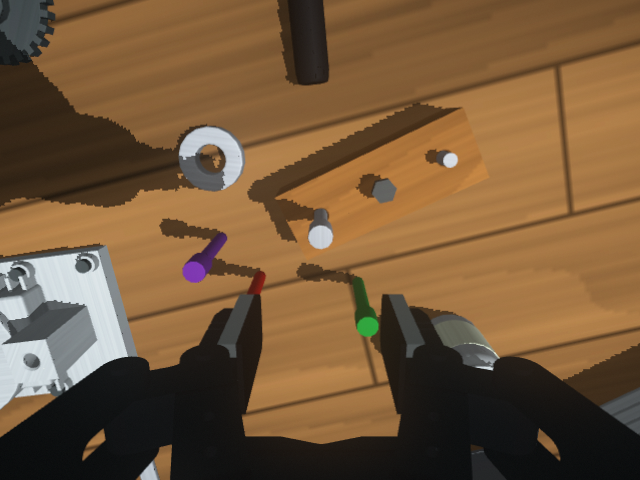

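The wrist view shows the shaft head at pixel (320,235). Wrist and top estimates agree within 2 mm, and the look-alikes are clear of the fingers. I'll descend and grip the head.

>>> move_arm(commands=[0.5,0.15,-0.05,-6,0,0,0,0.5,0.15,-0.05,-11,0,0,0,0.5,0.15,-0.05,-13.1,0,0,0,0.5,0.15,-0.05,-13.1,0,0,0,0,0.15,-0.05,-13.1,0,0,0,0,0.15,-0.05,-13.1,0,0,0,0,0.15,-0.05,-13.1,0,0,0,0,0.15,-0.05,-13.1,0,0,0,0,0.15,-0.05,-13.1,0,0,0,0,0.15,-0.05,-13.1,0,0,0])

```text
t: 3.08
tcp_pos: [0.5693, 0.1454, 0.1059]
ee_rot: [3.14, 0.003, 2.892]
contact_force: [0.4, 0.5, 7.3]
opening: 0.154
finger_force: 59.0
```

>>> move_arm(commands=[0,0,0,1,0,0,0,0,0,0,3,0,0,0,0,0,0,5,0,0,0,0,0,0,9,0,0,0,0,0,0,13,0,0,0,0,0,0,14,0,0,0,0,0,0,14,0,0,0])

```text
t: 3.95
tcp_pos: [0.5678, 0.145, 0.2446]
ee_rot: [3.141, 0.001, 2.892]
contact_force: [-1.1, 0.3, -1.0]
opening: 0.155
finger_force: 58.7
```

```bash
python3 - <<'E'
from h import *
np.set_printoptions(precision=4,suppress=True)
s=r.state();print(s['tcp_pos'],s['opening'],s['finger_force'],s['contact_force'])
c=shot('wrist','w2.png'); d=shot('scene','s2.png')
p=np.hstack([c['pixels'][100:480,120:520],cv2.resize(d['pixels'][120:310,280:480],(400,380),interpolation=cv2.INTER_CUBIC)])
cv2.imwrite('pics/p2.png',p)
E
```

```text
[0.5678 0.145  0.2446] 0.1545221722761135 58.71727466583252 [-1.0898  0.2824 -0.9641]
```

View pics/p2.png

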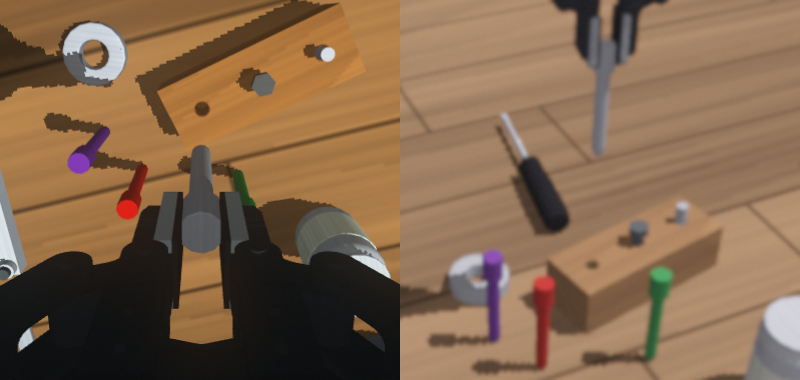

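The shaft is held straight in the jaws, its hole is empty, and the neighbours are untouched. Next I'll move above the bore.

>>> move_arm(commands=[0,4.9,-23.8,0,0,0,0,0,4.9,-23.8,0,0,0,0,0,4.9,-23.8,0,0,0,0,0,4.9,-23.8,0,0,0,0,0,4.9,-23.8,0,0,0,0,0,4.9,-23.8,0,0,0,0,0,4.9,-23.8,0,0,0,0])

```text
t: 4.92
tcp_pos: [0.6165, -0.0915, 0.2436]
ee_rot: [3.142, -0.002, 2.893]
contact_force: [-1.0, 0.3, -0.3]
opening: 0.155
finger_force: 58.8
```

```bash
python3 - <<'E'
from h import *
np.set_printoptions(precision=4,suppress=True)
s=r.state();print(s['tcp_pos'],s['ee_rot'],s['contact_force'])
c=shot('wrist','w3.png'); W=cloud(c)
d=np.hypot(W[...,0]-s['tcp_pos'][0],W[...,1]-s['tcp_pos'][1])
for a,b in ((.15,.16),(.16,.175),(.175,.19),(.19,.205),(.205,.222),(.222,.232)):
    m=(W[...,2]>a)&(W[...,2]<b)&(d<.014)
    if m.sum(): v,u=np.nonzero(m);print(a,b,m.sum(),W[m].min(0),W[m].max(0),np.median(W[m],0),u.mean(),v.mean())
cv2.imwrite('pics/p3.png',cv2.resize(c['pixels'][120:370,180:460],None,fx=2.4,fy=2.4,interpolation=cv2.INTER_CUBIC))
E
```

```text
[ 0.6165 -0.0915  0.2436] [ 3.1415 -0.0016  2.8933] [-0.9654  0.3286 -0.3005]
0.15 0.16 14 [ 0.6114 -0.0957  0.157 ] [ 0.6165 -0.0867  0.1599] [ 0.612  -0.0906  0.159 ] 319.35714285714283 247.0
0.16 0.175 169 [ 0.6112 -0.096   0.16  ] [ 0.6168 -0.0865  0.1748] [ 0.6121 -0.0903  0.1679] 320.1242603550296 251.9467455621302
0.175 0.19 221 [ 0.6112 -0.096   0.175 ] [ 0.6172 -0.0865  0.19  ] [ 0.6122 -0.0903  0.183 ] 319.8325791855204 261.97285067873304
0.19 0.205 260 [ 0.6113 -0.096   0.1903] [ 0.6177 -0.0864  0.2049] [ 0.6123 -0.0902  0.1977] 320.19615384615383 273.5192307692308
0.205 0.222 247 [ 0.6113 -0.0954  0.2051] [ 0.6172 -0.0863  0.2177] [ 0.6123 -0.0902  0.2107] 320.2388663967611 284.53846153846155
0.222 0.232 314 [ 0.6084 -0.0966  0.2225] [ 0.614  -0.0837  0.232 ] [ 0.6098 -0.0895  0.228 ] 320.359872611465 295.9936305732484
```

View pics/p3.png

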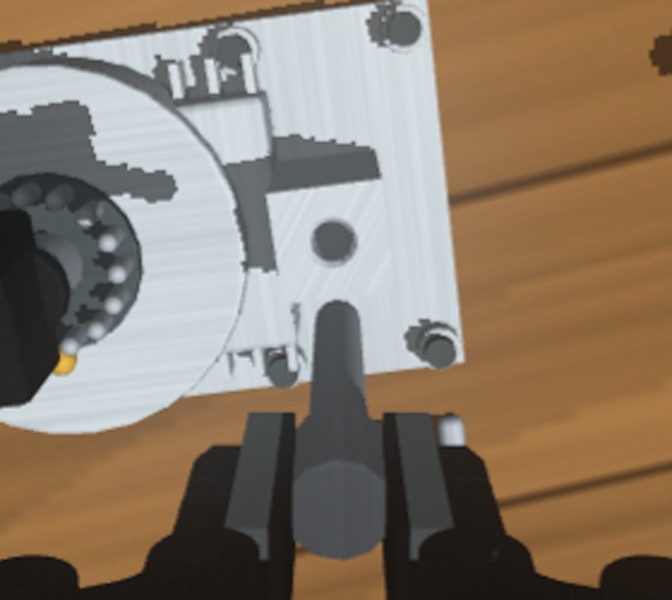

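The bore shows at crop (333,241), which is about (319,220) in the full picture, just ahead of the held, vertical shaft.

```bash
python3 - <<'E'
from h import *
np.set_printoptions(precision=4,suppress=True)
c=shot('wrist'); g=cv2.cvtColor(c['pixels'],cv2.COLOR_BGR2GRAY)
roi=g[205:238,303:336]; t,m=cv2.threshold(roi,0,255,cv2.THRESH_BINARY_INV+cv2.THRESH_OTSU)
n,l,st,ce=cv2.connectedComponentsWithStats(m); k=l[15,15]; u,v=ce[k]+[303,205]; print(t,st[k],u,v,'bore',onz(c,u,v,.075))
W=cloud(c); b=W[180:245,285:350].reshape(-1,3); b=b[(abs(b[:,2]-.075)<.004)]
print(len(b),b.mean(0),cv2.minAreaRect((b[:,:2]*1000).astype(np.float32)))
# shaft axis: edges at mid-height rows
for row in (260,270):
    e=[uu for uu in range(300,340) if 0<W[row,uu,2] and W[row,uu,2]>.15]; print(row,e[0],e[-1],W[row,(e[0]+e[-1])//2])
t=shot('top');g=cv2.cvtColor(t['pixels'],cv2.COLOR_BGR2GRAY)
E
```

```text
157.0 [  7   6  19  18 269] 318.6171003717472 219.82527881040892 bore [ 0.6182 -0.0931  0.075 ]
2067 [ 0.6175 -0.0939  0.0757] ((618.2716674804688, -94.08380126953125), (34.070106506347656, 34.60672378540039), 83.39575958251953)
260 311 329 [ 0.612  -0.0902  0.1829]
270 310 330 [ 0.6123 -0.0903  0.1956]
```

>>> move_arm(commands=[0,0.14,-0.17,-3,0,0,0,0,0.14,-0.17,-5.5,0,0,0,0,0.14,-0.17,-6.7,0,0,0,0,0.14,-0.17,-6.7,0,0,0,0,0.14,-0.17,-6.7,0,0,0])

```text
t: 5.7
tcp_pos: [0.6191, -0.0945, 0.1784]
ee_rot: [3.141, 0.002, 2.892]
contact_force: [-0.2, 1.0, -1.3]
opening: 0.153
finger_force: 58.8
```

```bash
python3 - <<'E'
from h import *
np.set_printoptions(precision=4,suppress=True)
s=r.state();print(s['tcp_pos'],s['ee_rot'],s['contact_force'])
c=shot('wrist','w4.png'); W=cloud(c)
b=W[150:300,250:390].reshape(-1,3); b=b[(abs(b[:,2]-.075)<.003)]
print(len(b),b.mean(0),cv2.minAreaRect((b[:,:2]*1000).astype(np.float32)))
for row in (255,270,290):
    e=[uu for uu in range(295,345) if W[row,uu,2]>.08]; print(row,e and (e[0],e[-1],W[row,(e[0]+e[-1])//2]))
c4=cv2.resize(c['pixels'][170:370,220:420],None,fx=3,fy=3,interpolation=cv2.INTER_CUBIC); d=shot('scene')['pixels'][250:400,130:280]
cv2.imwrite('pics/p4.png',cv2.resize(np.hstack([c4,cv2.resize(d,(600,600),interpolation=cv2.INTER_CUBIC)]),(800,400)))
E
```

```text
[ 0.6191 -0.0945  0.1784] [3.1414 0.0016 2.892 ] [-0.1938  0.9954 -1.2996]
2839 [ 0.6159 -0.0934  0.0757] ((618.1553344726562, -94.01918029785156), (34.090789794921875, 34.72281265258789), 83.3358383178711)
255 (311, 329, array([ 0.6143, -0.0933,  0.1111]))
270 (310, 330, array([ 0.6145, -0.0933,  0.1312]))
290 (309, 332, array([ 0.6118, -0.0925,  0.16  ]))
```

View pics/p4.png

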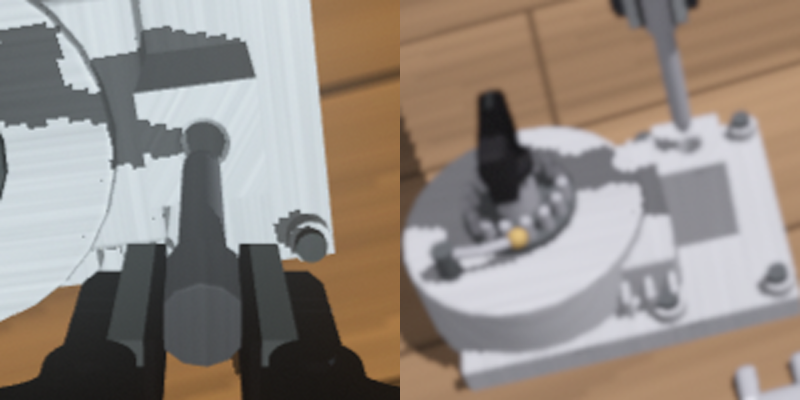

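The tip sits just above the bore mouth, about 1 mm off. I'll correct that and start the insertion.

>>> move_arm(commands=[0,-0.08,0.08,0,0,0,0,0,-0.08,0.08,-1,0,0,0,0,-0.08,0.08,-2,0,0,0,0,-0.08,0.08,-3,0,0,0,0,-0.08,0.08,-3,0,0,0])

```text
t: 6.42
tcp_pos: [0.6168, -0.0937, 0.1459]
ee_rot: [-3.141, -0.002, 2.892]
contact_force: [0.5, 0.5, -1.1]
opening: 0.151
finger_force: 58.8
```

>>> move_arm(commands=[0,0.05,0,-1,0,0,0,0,0.05,0,-2,0,0,0,0,0.05,0,-2.7,0,0,0,0,0.05,0,-2.7,0,0,0])

```text
t: 6.92
tcp_pos: [0.6176, -0.0937, 0.1195]
ee_rot: [-3.141, -0.001, 2.892]
contact_force: [-0.7, -0.1, -0.9]
opening: 0.157
finger_force: 58.8
```

Sliding freely. Now the seal stretch, in steps.

>>> move_arm(commands=[0,0,0,-0.6,0,0,0,0,0,0,-1.1,0,0,0,0,0,0,-1.6,0,0,0,0,0,0,-2.0,0,0,0,0,0,0,-2.0,0,0,0])

```text
t: 7.55
tcp_pos: [0.6189, -0.094, 0.101]
ee_rot: [3.141, 0.002, 2.892]
contact_force: [-0.0, 0.0, 3.4]
opening: 0.156
finger_force: 59.4
```

>>> move_arm(commands=[0,0,0,-0.2,0,0,0,0,0,0,-0.4,0,0,0,0,0,0,-0.5,0,0,0,0,0,0,-0.5,0,0,0])

```text
t: 8.05
tcp_pos: [0.619, -0.094, 0.0963]
ee_rot: [3.141, 0.002, 2.892]
contact_force: [-0.3, -0.4, 6.8]
opening: 0.155
finger_force: 59.6
```

>>> move_arm(commands=[0,0,0,-0.15,0,0,0,0,0,0,-0.3,0,0,0,0,0,0,-0.3,0,0,0])

```text
t: 8.43
tcp_pos: [0.6192, -0.094, 0.0958]
ee_rot: [3.141, 0.003, 2.892]
contact_force: [-7.0, 1.4, 27.7]
opening: 0.155
finger_force: 62.0
```

```bash
python3 - <<'E'
from h import *
np.set_printoptions(precision=4,suppress=True)
s=r.state();print(s['tcp_pos'],s['contact_force'])
c=shot('wrist'); W=cloud(c)
d=np.hypot(W[...,0]-.6182,W[...,1]+.0935)
m=(d<.0075)&(W[...,2]>.078);z=W[...,2][m];print(np.percentile(z,[50,90,99]))
m=(d<.024)&(abs(W[...,2]-.075)<.004);print(np.median(W[...,2][m]))
cv2.imwrite('pics/p5.png',cv2.resize(c['pixels'][150:350,200:440],None,fx=3,fy=3,interpolation=cv2.INTER_CUBIC))
E
```

```text
[ 0.6192 -0.094   0.0958] [-7.0137  1.3849 27.7456]
[0.0953 0.1075 0.1201]
0.07569377966059497
```

The push stops hard at 28 N with the head top at 95 mm, so the shaft is home. I'll ease off, release, rise and go above the knob.

>>> move_arm(commands=[0,0,0,0.2,0,0,0,0.45,0,0,0.25,0,0,0,0.45,0,0,0.3,0,0,0,0.45,0,0,0.3,0,0,0,0.45,0,0,2,0,0,0,0.45,0,0,6,0,0,0,0.45,0,0,11,0,0,0,0.45,-1.1,-8.9,11,0,0,0.15,0.45,-1.1,-8.9,11,0,0,0.15,0.45,-1.1,-8.9,11,0,0,0.15,0.45,-1.1,-8.9,11,0,0,0.15])

```text
t: 9.85
tcp_pos: [0.6071, -0.1823, 0.2028]
ee_rot: [3.141, 0.0, 3.041]
contact_force: [0.6, -0.2, 0.4]
opening: 0.45
finger_force: 0.0
```

```bash
python3 - <<'E'
from h import *
np.set_printoptions(precision=4,suppress=True)
s=r.state();print(s['t'],s['tcp_pos'],s['ee_rot'],s['contact_force'],s['joint_positions'])
c=shot('wrist'); W=cloud(c)
d=np.hypot(W[...,0]-.608,W[...,1]+.183)
m=(d<.03)&(W[...,2]>.110)&(W[...,2]<.123); print(m.sum(),W[m].mean(0),cv2.minAreaRect((W[m][:,:2]*1000).astype(np.float32)))
t=shot('top'); V=cloud(t)
for X in (W,V):
    d=np.hypot(X[...,0]-.618,X[...,1]+.0935); m=(d<.02)&(X[...,2]>.088)&(X[...,2]<.13); print(m.sum(), m.sum() and (np.median(X[m],0)))
cv2.imwrite('pics/p6.png',c['pixels'])
E
```

```text
9.85 [ 0.6071 -0.1823  0.2028] [3.1413 0.0003 3.0415] [ 0.6303 -0.2195  0.4137] [-0.3107  0.4842  1.6405  0.0004  1.0167 -1.7815]
2314 [ 0.6057 -0.1831  0.1182] ((607.2261352539062, -183.2702178955078), (14.029853820800781, 47.873836517333984), 83.2592544555664)
686 [ 0.618  -0.095   0.0954]
85 [ 0.6169 -0.0921  0.0956]
```

View pics/p6.png

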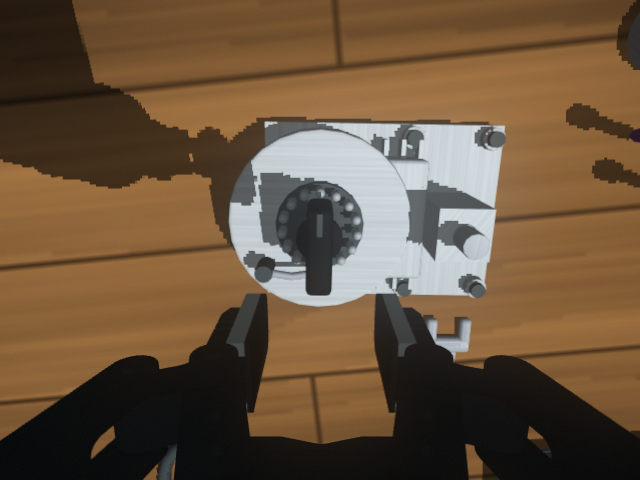

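The knob is at pixel (318,247), centred between the jaws and in neutral. The seated shaft head is at (475,242). I'll descend onto the knob and grip it.

>>> move_arm(commands=[0.45,0,-0.1,-4,0,0,-0.02,0.45,0,-0.1,-8,0,0,-0.02,0.45,0,-0.1,-10.3,0,0,-0.02,0.45,0,-0.1,-10.3,0,0,-0.02,0,0,-0.1,-10.3,0,0,-0.02,0,0,-0.1,-10.3,0,0,-0.02,0,0,-0.1,-10.3,0,0,-0.02,0,0,-0.1,-10.3,0,0,-0.02,0,0,-0.1,-10.3,0,0,-0.02])

```text
t: 11.08
tcp_pos: [0.6073, -0.1836, 0.1]
ee_rot: [3.141, 0.001, 3.022]
contact_force: [-1.3, 4.2, 2.4]
opening: 0.282
finger_force: 60.0
```

```bash
python3 - <<'E'
from h import *
np.set_printoptions(precision=4,suppress=True)
s=r.state();print(s['t'],s['tcp_pos'],s['ee_rot'],s['contact_force'],s['moment'],s['opening'],s['finger_force'])
c=shot('wrist'); d=shot('scene')
print(r.state()['opening'])
p=np.hstack([cv2.resize(c['pixels'][180:480,170:470],(400,400)),cv2.resize(d['pixels'][230:390,100:260],(400,400),interpolation=cv2.INTER_CUBIC)])
cv2.imwrite('pics/p7.png',p)
E
```

```text
11.075 [ 0.6073 -0.1836  0.1   ] [3.1413 0.0006 3.0217] [-1.2804  4.212   2.4351] [ 0.7172  0.2275 -0.041 ] 0.2818335554054876 59.97857451438904
0.28180363593320995
```

View pics/p7.png

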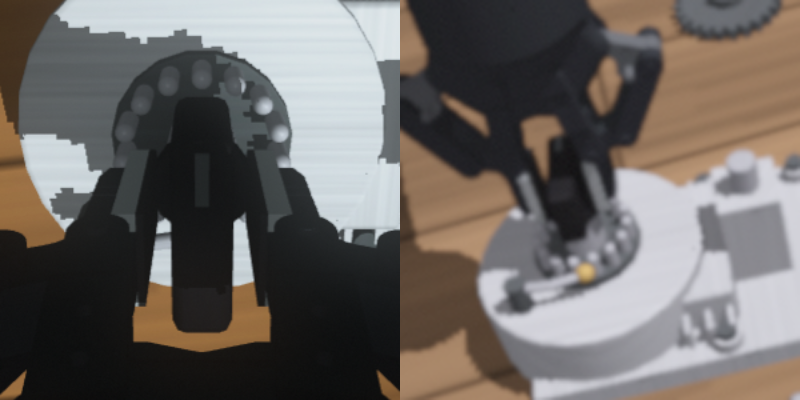

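The fingertips closed on a wider round hub at the bar's foot (left crop, around (200,190)), not on the bar's flats. I'll measure that hub's height.

```bash
python3 - <<'E'
from h import *
np.set_printoptions(precision=4,suppress=True)
W=cloud(shot('wrist')); a=-.1165
dx=W[...,0]-.6073;dy=W[...,1]+.1836
x=dx*np.cos(a)+dy*np.sin(a); y=-dx*np.sin(a)+dy*np.cos(a)
for z0 in np.arange(.07,.122,.004):
    m=(abs(x)<.03)&(abs(y)<.02)&(W[...,2]>=z0)&(W[...,2]<z0+.004)
    if m.sum()>5: print(round(z0,3),m.sum(),'x',np.percentile(x[m],[1,99]),'y',np.percentile(y[m],[1,99]))
E
```

```text
0.07 916 x [-0.0263  0.021 ] y [-0.0198  0.0197]
0.082 11 x [-0.0104 -0.0066] y [-0.0114  0.0116]
0.086 202 x [-0.0241 -0.006 ] y [-0.0145  0.0156]
0.09 1285 x [-0.0239  0.0098] y [-0.0172  0.0176]
0.094 501 x [-0.024   0.0104] y [-0.0194  0.0186]
0.098 509 x [-0.0242  0.0105] y [-0.0197  0.0186]
0.102 572 x [-0.0241  0.0103] y [-0.0195  0.0186]
0.106 624 x [-0.024   0.0103] y [-0.0197  0.0186]
0.11 663 x [-0.024   0.0103] y [-0.0195  0.0184]
0.114 2481 x [-0.0239  0.0227] y [-0.0175  0.0179]
0.118 5290 x [-0.0225  0.0216] y [-0.016   0.0166]
```

The hub top is at about 92 mm. I'll reopen, rise 11 mm so the tips clear it, and close on the flats.

>>> move_arm(commands=[0.45,0,0,0,0,0,0,0.45,0,0,0,0,0,0,0.45,0,0,1.1,0,0,0,0.45,0,0,1.1,0,0,0,0,0,0,1.1,0,0,0,0,0,0,1.1,0,0,0,0,0,0,1.1,0,0,0,0,0,0,1.1,0,0,0,0,0,0,1.1,0,0,0])

```text
t: 12.35
tcp_pos: [0.6072, -0.1836, 0.1106]
ee_rot: [3.141, 0.0, 3.022]
contact_force: [-0.6, 1.6, 4.7]
opening: 0.149
finger_force: 59.4
```

Now the grip is on the bar. First click:

>>> move_arm(commands=[0,0,0,0,0,0,-0.11,0,0,0,0,0,0,-0.22,0,0,0,0,0,0,-0.33,0,0,0,0,0,0,-0.42,0,0,0,0,0,0,-0.42,0,0,0,0,0,0,-0.42])

```text
t: 13.1
tcp_pos: [0.6072, -0.1835, 0.1106]
ee_rot: [3.141, -0.0, 2.602]
contact_force: [-0.3, 2.7, 5.4]
opening: 0.15
finger_force: 59.4
```

```bash
python3 - <<'E'
from h import *
np.set_printoptions(precision=4,suppress=True)
s=r.state();print(s['tcp_pos'],s['ee_rot'],s['contact_force'],s['moment'],s['opening'],s['finger_force'],s['joint_positions'])
E
```

```text
[ 0.6072 -0.1835  0.1106] [ 3.1413 -0.0001  2.6018] [-0.3468  2.7415  5.3613] [ 0.338   0.1973 -0.0129] 0.14989626610766899 59.39189672470093 [-0.3124  0.6054  1.6847  0.0004  0.8515 -1.3437]
```

Moment about z is about 0, so it rests in the first stop. Second click:

>>> move_arm(commands=[0,0,0,0,0,0,-0.11,0,0,0,0,0,0,-0.22,0,0,0,0,0,0,-0.33,0,0,0,0,0,0,-0.42,0,0,0,0,0,0,-0.42,0,0,0,0,0,0,-0.42])

```text
t: 13.85
tcp_pos: [0.6072, -0.1835, 0.1106]
ee_rot: [3.141, -0.0, 2.182]
contact_force: [-1.2, 2.6, 5.6]
opening: 0.153
finger_force: 59.4
```

```bash
python3 - <<'E'
from h import *
np.set_printoptions(precision=4,suppress=True)
s=r.state();print(s['ee_rot'],s['contact_force'],s['moment'],s['opening'])
E
```

```text
[ 3.1412 -0.0002  2.1818] [-1.1506  2.5804  5.6033] [0.4391 0.1782 0.0184] 0.15253194917337481
```

>>> move_arm(commands=[0,0,0,0,0,0,-0.11,0,0,0,0,0,0,-0.22,0,0,0,0,0,0,-0.33,0,0,0,0,0,0,-0.415,0,0,0,0,0,0,-0.415,0,0,0,0,0,0,-0.415,0,0,0,0,0,0,-0.415])

```text
t: 14.72
tcp_pos: [0.6073, -0.1834, 0.1106]
ee_rot: [3.141, -0.0, 1.767]
contact_force: [-0.7, 3.3, 5.3]
opening: 0.148
finger_force: 59.4
```

```bash
python3 - <<'E'
from h import *
np.set_printoptions(precision=4,suppress=True)
s=r.state();print(s['ee_rot'],s['contact_force'],s['moment'],s['opening'])
W=cloud(shot('wrist'))
d=np.hypot(W[...,0]-.6072,W[...,1]+.1836)
P=shot('wrist')['pixels']
m=(d<.027)&(W[...,2]>.116)&(W[...,2]<.121)&(P.max(2)<60)
m=cv2.morphologyEx(m.astype(np.uint8),cv2.MORPH_OPEN,np.ones((3,3)))>0
print(m.sum(),cv2.minAreaRect((W[m][:,:2]*1000).astype(np.float32)),'expected bar angle',-6.65-72)
V=cloud(shot('top'));d=np.hypot(V[...,0]-.617,V[...,1]+.0925); m=(d<.02)&(V[...,2]>.088)&(V[...,2]<.1); print(m.sum(), np.median(V[m],0))
cv2.imwrite('pics/p8.png',P[150:480,120:520])
E
```

```text
[ 3.1412 -0.0004  1.7667] [-0.7339  3.3398  5.2983] [ 0.421   0.177  -0.0716] 0.1481471913653268
5411 ((607.6937866210938, -182.6904754638672), (38.23585510253906, 41.562652587890625), 52.70570755004883) expected bar angle -78.65
87 [ 0.6165 -0.0919  0.0956]
```

View pics/p8.png

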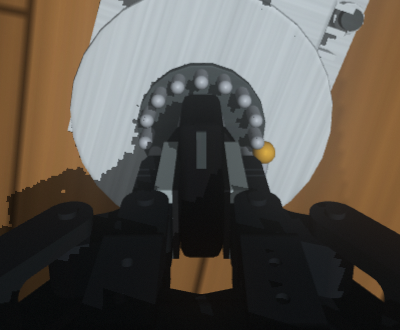

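The bar is square in the jaws after 72° of turning, and the brass roller (264,152) sits between pins. The shaft head is still home at 95.6 mm, so I'm handing in.

```bash
python3 -c "
from cell import r
print(r.job_done())"
```

```text
the job is handed in; nothing more can be done
None
```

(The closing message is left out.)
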